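# Shut the sample carrier and hold it level over the water bath

### The arm

A 7-joint arm with a two-finger parallel gripper is mounted at the origin on the work surface; the furniture and walls round the work are solid. World frame = base frame: x ahead of the robot, y to its left, z up, the work surface at z = 0. Lengths are in m, angles in rad, forces in N, time in s.
With the tool pointing down it reaches from about 0.4 to 0.85 m from the base axis. Payload 4.4 kg.
Tool frame: the origin (TCP) lies at the very end of the fingers, on their centre line; the grasp point (between the pads) lies 19 mm behind it; z points along the fingers, y is the line along which they close (so a half turn about z gives the same grasp; the last joint's range is limited). The gripper opens to 94 mm and grips with 3 to 60 N. Pads are 16 mm wide; open, the fingers measure 119 mm over their backs; the gripper's body (75 mm by 177 mm) begins 78 mm behind the grasp point.
Start: joints at [1.126, 0.628, 0.038, 1.517, -0.027, 0.996, -0.02], TCP at [0.24, -0.604, 0.205] pointing down, gripper open.
Joint ranges: [-3.06, 3.06], [-0.37, 2.12], [-1.25, 1.32], [0.18, 2.47], [-1.1, 4.24], [0.23, 1.98], [-2.94, 2.94]. Speed limits (rad/s): [2.57, 2.57, 3.14, 3.14, 3.14, 3.14, 3.14].

### API

Orientations are given as a 3x3 rotation matrix whose columns are the frame's x, y, z axes.
In Python, from cell import arm gives the robot as it stands.
- The arm moves only by the shell command python3 -m pendant 'ROWS' [FORCE]. ROWS is JSON, a list of rows, each an object of numbers: "x", "y", "z": the shift along the tool's x, y, z in m; "rx", "ry", "rz": the turn, a rotation vector about the tool's x, y, z in degrees; "claw": the finger opening in m, from 0 to 0.094. In form: [{"x": .., "y": .., "z": .., "rx": .., "ry": .., "rz": .., "claw": ..}, ...]. A call has exactly 5 rows; each row is the pose to reach, as a shift and turn from the pose commanded when the call began, along the tool's axes at that moment; what a row does not reach only later rows make up. A row lasts 1/8 s, in which the tool goes at most 62.5 mm and 10.7 degrees, less where a joint would pass 70% of its speed; a pose out of reach is approached as far as the arm can. A call with a gripper value outside its range is refused whole. The fingers move at their own pace and stop on an object; FORCE is the grip in N (left out, the last holds). Time passes only in rows, so rows that repeat a pose let the fingers close, or fill a call up. It gives the time, the measured TCP pose, the force, the opening and the grip force at its end, in the units of the state.
- arm.get_state(): the state, without advancing time (a new reading comes with each control period).
- arm.camera(name): name is "scene" or "side" or "wrist"; returns a dict with "img" (400x640x3 uint8, blue, green, red), "K" (3x3 intrinsics, pixels), "world_from_camera" (4x4, takes a point from camera to world coordinates). Camera axes: x right, y down, z forward; pixel columns grow to the right and rows downward; lengths in m; the calibration is good to about 2 mm. A picture is of the moment at which its call begins. There is no depth.
- arm.sign_off(): hands the job in; it is judged then, once.
The state is a dict: "time": time; "q": joint angles; "joint_vel": joint speeds; "joint_torque": joint torques, N m; "eef_pos": TCP position; "tcp_rot": TCP orientation; "force": force on the tool from outside, world axes, zero at the start; "wrist_torque": the same for the moment, N m; "finger_gap": opening from 0.0 (shut) to 1.0 (fully open); "gripper_force": force on a finger pad.
Only numpy, scipy, OpenCV 4.12 (cv2) and the standard library are available. Lean on these libraries where they do the work, as an engineer would, in place of code of your own. Each camera call takes 0.05 s, during which the arm holds its last target. There are 200 camera calls.

### The job

On the bench press the orange lid of the sample carrier down until it snaps past its catch and is fully shut. Then pick the carrier up by its steel lifting bar at the point where it balances (the heavy metal block makes it off-centre), and hold it level, centred over the steel cradle in the open water bath and lined up with it, its underside a few centimetres (about 2 to 5) above the cradle. Finish while holding it there: do not lower it in or let go, and leave the other things on the bench where they stand.

Things in the scene. Friction and masses are not known exactly. Their poses are not given: they have to be found in the camera images.
- carrier: Aluminium sample carrier standing on the bench, 240 long (x) x 112 wide (y) x 86 mm high; origin at the centre of its underside, z up. On its -y side a white tube box (204 mm long, y -48 to -9) with the orange lid, on its +y side the steel block; with the lid shut both end below z = 46 mm. Without the block it weighs 0.42 kg and balances at x = 0.
- bar_mid (a point): Middle of the carrier's bright steel lifting bar, at (0, 0, 81) mm of the carrier. The bar is flat, 8 mm thick (y), 10 mm high (z 76 to 86 mm), and runs along x from -108 to +108 mm between two end posts. Polished and slippery (friction about 0.3): grip it firmly, 30 N or more, or it slides; gripped over some 10 mm from the balance point, it pivots and sags. Balance point: x = 0.56 (0.53 to 0.59) times joint block.
- lid (a joint): Orange hinged lid of the tube box, rad: 0 fully shut, growing as it opens (starts 0.3 to 0.65, stays where it is left). 206 mm long in x; hinge line along x at y = -8, z = 32 mm of the carrier; the free edge at y = -56 mm lifts. Pushed down it meets a spring catch at about 0.25 rad; 10 to 15 N down at lid_press snaps it past; below 0.1 rad it is past.
- lid_press (a point): Point on the top face of the orange lid, in the middle of its length and 25 mm from the hinge line; with the lid shut it lies at (0, -33, 44) mm of the carrier.
- block (a joint): Heavy steel tube block (about 0.52 kg, 60 x 36 x 32 mm) on a stiff track on the +y side of the carrier, m: its centre's x along the carrier, 0 in the middle, starts 0.03 to 0.078; it keeps its place on its own.
- cradle: Fixed steel cradle lying across the rim of the open blue water bath: a rectangular frame, pocket 256 long (x) x 128 mm wide (y), two rails 336 mm long. Origin at the pocket's centre on the frame's underside, which lies on the bath's rim at height 0.238 m; the frame's top is 6 mm above the origin; z up. The carrier may hang over it either way round, its x along the cradle's x.
- dropper_blue: Bystander: brown dropper bottle with a blue cap, behind the bath, 25 mm across, 73 mm high; origin under its centre.
- timer: Bystander: white bench timer, 64 x 64 x 19 mm; origin under its centre.
- wash: Bystander: white wash bottle with a red spout, 65 x 94 x 190 mm; origin under its centre.

How it is judged:
On the way, in this order (a step that is already met when the one before it is completed fails the run):
1. the orange lid is snapped fully shut while the carrier stands on the bench (value of joint lid below 0.05 rad and height (world z) of carrier below 0.012 m), for 0.2 s.
2. the carrier hangs level from the fingers, clear of the bench (height (world z) of carrier above 0.03 m and angle between carrier's own z axis and vertical below 0.12 rad and contact force between the fingers and carrier above 1 N), for 0.2 s.
At the end, for the whole second after the job is handed in: The lid is shut (below 0.05 rad) and the carrier hangs still from the fingers alone over the cradle: level within 4 degrees, its centre within 20 mm of the cradle's centre seen from above, its length within 8 degrees of the cradle's, its underside 8 to 70 mm above the cradle's top (value of joint lid below 0.05 rad and angle between carrier's own z axis and vertical below 0.07 rad and horizontal distance between carrier and cradle below 0.02 m and angle between the x axis of carrier and the x axis of cradle, either way round below 0.14 rad and z of carrier in the frame of cradle between 0.014 and 0.076 m and contact force between the fingers and carrier above 2 N and contact force between carrier and cradle below 0.3 N and linear speed of carrier below 0.03 m/s and angular speed of carrier below 0.15 rad/s); the arm keeps its last pose, push and grip.
It fails at once if the carrier is tipped over (more than 35 degrees) (angle between carrier's own z axis and vertical above 0.6 rad).
It fails at once if a bystander (blue-capped dropper bottle, timer, wash bottle) is pushed away by more than 30 mm (distance of any of dropper_blue, timer, wash from where it was at the start of the episode above 0.03 m).
It also fails if it takes over 59 s, if anything falls off the work surface, if the arm or the gripper's body presses on something with over 40 N, if the wrist force passes 120 N, or if a joint passes its speed limit or range.

## Working session

There is one attempt and no reset: what is moved stays moved. The work goes in short steps, Python scripts to look and compute and a shell command to move; the robot and the scene stay as the last step left them, time stands still between calls to the robot, and variables do not carry over. Pictures are saved under pics/ and viewed, at most 10 in all, crops included, and the job is handed in when it is done.

```bash
mkdir -p pics; ls; python3 - <<'E'
from cell import arm
import cv2
for n in ("scene","side"):
    c=arm.camera(n); cv2.imwrite(f"pics/{n}0.png",c["img"]); print(n,c["K"].tolist(),c["world_from_camera"].round(4).tolist())
s=arm.get_state(); print(s["time"],s["eef_pos"],s["tcp_rot"])
E
```

```text
pics
scene [[412.6434739862244, 0.0, 321.8752518881795], [0.0, 412.6434739862244, 210.3442433377972], [0.0, 0.0, 1.0]] [[0.9387, -0.2745, 0.2085, 0.2248], [-0.3447, -0.7442, 0.5721, -0.8421], [-0.0019, -0.609, -0.7932, 1.2242], [0.0, 0.0, 0.0, 1.0]]
side [[502.1166883550726, 0.0, 322.70764427365594], [0.0, 502.1166883550726, 194.99053441393178], [0.0, 0.0, 1.0]] [[-0.2163, -0.5273, 0.8217, -0.6926], [-0.9763, 0.1219, -0.1788, 0.1901], [-0.0059, -0.8409, -0.5412, 0.9406], [0.0, 0.0, 0.0, 1.0]]
0.1 [ 0.24018911 -0.60335591  0.20466122] [[ 9.29113662e-01  3.69793746e-01 -6.23537377e-04]
 [ 3.69794272e-01 -9.29112357e-01  1.55739074e-03]
 [-3.42292735e-06 -1.67757356e-03 -9.99998593e-01]]
```

View pics/scene0.png

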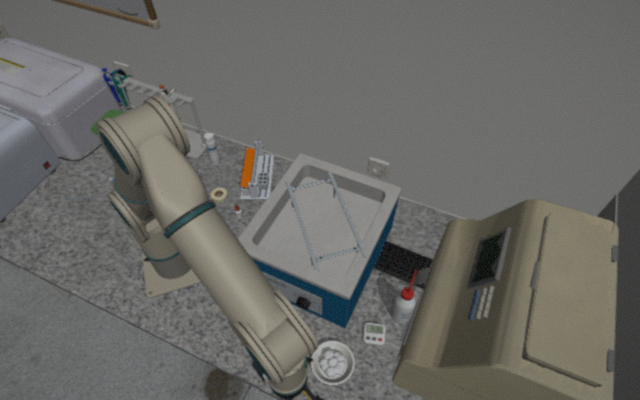

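View pics/side0.png

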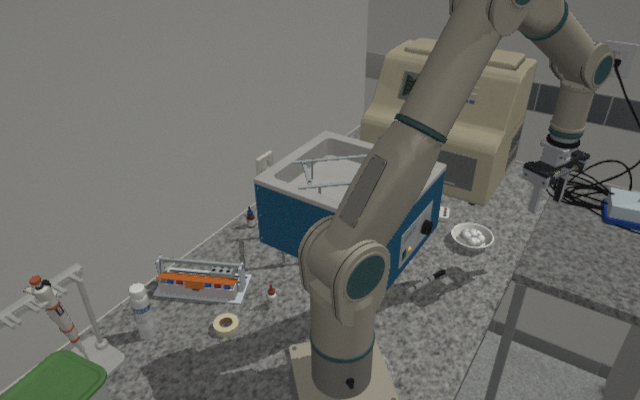

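The scene view shows the carrier at about (258,172), with its lid on the left, and the cradle at about (327,222). In the side view the carrier is at about (202,280). I'll enlarge these areas next.

```bash
python3 - <<'E'
import cv2,numpy as np
a=cv2.imread("pics/scene0.png"); b=cv2.imread("pics/side0.png")
A=cv2.resize(a[130:280,225:385],None,fx=3.75,fy=3.75,interpolation=2) # cradle + carrier
cv2.imwrite("pics/cA.png",A)
B=cv2.resize(b[245:310,145:260],None,fx=6.9,fy=6.9,interpolation=2); print(A.shape,B.shape)
cv2.imwrite("pics/cB.png",B)
E
```

```text
(562, 600, 3) (448, 794, 3)
```

View pics/cA.png

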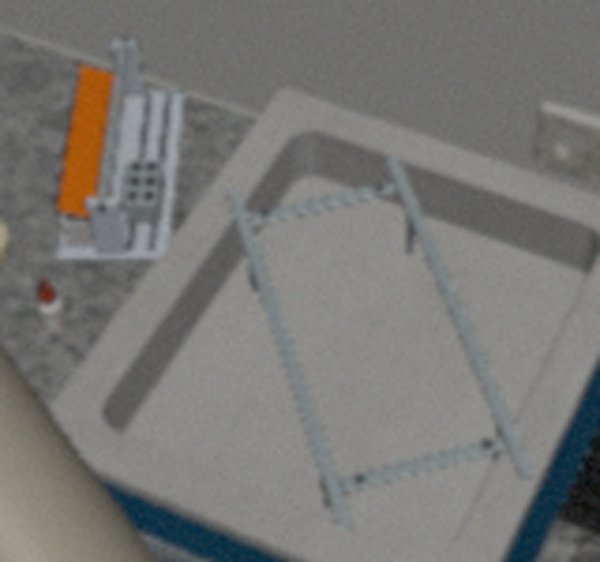

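View pics/cB.png

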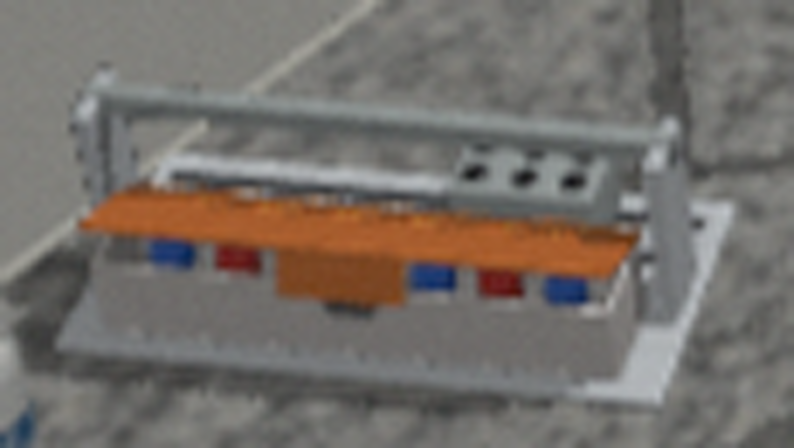

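The crops are sharp enough to read base corners, bar ends, block holes and rail ends. Next is a least-squares fit of the poses.

```bash
cat > h.py <<'E'
import numpy as np
from scipy.optimize import least_squares
K={'s':np.array([[412.6435,0,321.8753],[0,412.6435,210.3442],[0,0,1]]),'d':np.array([[502.1167,0,322.7076],[0,502.1167,194.9905],[0,0,1]])}
T={'s':np.array([[0.9387,-0.2745,0.2085,0.2248],[-0.3447,-0.7442,0.5721,-0.8421],[-0.0019,-0.609,-0.7932,1.2242],[0,0,0,1]]),
'd':np.array([[-0.2163,-0.5273,0.8217,-0.6926],[-0.9763,0.1219,-0.1788,0.1901],[-0.0059,-0.8409,-0.5412,0.9406],[0,0,0,1]])}
def proj(P,K,T):
    c=np.linalg.inv(T)@np.r_[P,1]; u=K@c[:3]; return u[:2]/u[2]
def W(p,P,z0=0):
    c,s=np.cos(p[2]),np.sin(p[2]); return np.array([p[0]+c*P[0]-s*P[1],p[1]+s*P[0]+c*P[1],z0+P[2]])
E
python3 - <<'E'
from h import *
S=lambda u,v:np.array([(u+.5)/3.75-.5+225,(v+.5)/3.75-.5+130])
D=lambda u,v:np.array([(u+.5)/6.9-.5+145,(v+.5)/6.9-.5+245])
obs=[('d',D(660,402),(.12,-.056,0)),('d',D(58,348),(-.12,-.056,0)),('d',D(733,205),(.12,.056,.004)),
('s',S(58,258),(.12,-.056,0)),('s',S(165,258),(.12,.056,0)),('s',S(182,95),(-.12,.056,.004)),
('d',D(118,98),(-.1,0,.081)),('d',D(640,138),(.1,0,.081))]
f=lambda p:np.concatenate([proj(W(p,P),K[c],T[c])-o for c,o,P in obs])
r=least_squares(f,[0.1,.65,-1.6],loss='soft_l1');p=r.x
print('carrier',p.round(4),np.degrees(p[2]));print(f(p).reshape(-1,2).round(1))
for z in (.042,.046):
    g=lambda q:np.r_[proj(W(p,(q[0],q[1],z)),K['s'],T['s'])-S(142,183),proj(W(p,(q[0],q[1],z)),K['d'],T['d'])-D(525,171)]
    q=least_squares(g,[.05,.03]);print('block',z,q.x.round(4),q.fun.round(1))
co=[(S(235,195),(-.168,-1)),(S(345,522),(.168,-1)),(S(395,158),(-.168,1)),(S(525,475),(.168,1))]
h=lambda c:np.concatenate([proj(W(c,(x,y*c[3],.243)),K['s'],T['s'])-o for o,(x,y) in co]) 
r=least_squares(h,[.4,.4,-1.3,.07]);print('cradle',r.x.round(4),np.degrees(r.x[2]),r.fun.round(1))
# lid angle from side view free edge
for a in (.3,.4,.5,.6):
    e=lambda x:W(p,(x,-.008-.048*np.cos(a),.032+.048*np.sin(a)))
    print(a,[((proj(e(x),K['d'],T['d'])+.5-[145,245])*6.9).round() for x in(-.103,.103)])
E
```

```text
carrier [ 0.3679  0.2933 -1.9237] -110.21997466873962
[[ 0.2  1.2]
 [-0.7  0.6]
 [ 0.4 -0.3]
 [ 0.5  0.5]
 [ 1.2  0.5]
 [ 1.1 -1.3]
 [ 0.9  0.2]
 [-1.5  0.7]]
block 0.042 [0.0482 0.0241] [-0.6 -0.9  0.5 -0.4]
block 0.046 [0.0499 0.0222] [-1.3 -1.2  0.7 -1. ]
cradle [ 0.4801 -0.1557 -1.6354  0.0698] -93.70159345533257 [ 0.1 -1.3 -0.1  0.8 -0.6 -0.7  0.6  0.6]
0.3 [array([ 76., 263.]), array([607., 312.])]
0.4 [array([ 76., 251.]), array([607., 300.])]
0.5 [array([ 76., 238.]), array([607., 287.])]
0.6 [array([ 76., 226.]), array([608., 274.])]
```

Carrier is at (0.368, 0.293) with yaw -110.2°. The block is at about 0.049, so the balance point is x≈+0.027. Cradle is at (0.480, -0.156) with yaw -93.7°. Lift first, turning the fingers to close along carrier y.

```bash
cat > go.py <<'E'
import sys,json
import numpy as np
from cell import arm
# usage: go.py x y z tool_y_azimuth_deg -> shift/turn in present tool axes
s=arm.get_state(); R=np.array(s['tcp_rot']); p=np.array(s['eef_pos'])
t=np.array([float(v) for v in sys.argv[1:4]]); a=np.radians(float(sys.argv[4]))
y=np.array([np.cos(a),np.sin(a),0]); z=np.array([0,0,-1.]); G=np.c_[np.cross(y,z),y,z]
from scipy.spatial.transform import Rotation as Ro
print('t',s['time'],'p',p.round(4),'shift',(R.T@(t-p)).round(4),'rot',Ro.from_matrix(R.T@G).as_rotvec(degrees=True).round(2),'F',np.round(s['force'],1),'gap',s['finger_gap'],'q',np.round(s['q'],2))
E
python3 -m pendant '[{"z":-0.06,"rz":-9,"claw":0},{"z":-0.12,"rz":-18,"claw":0},{"z":-0.15,"rz":-28,"claw":0},{"z":-0.15,"rz":-38,"claw":0},{"z":-0.15,"rz":-48,"claw":0}]' 10; python3 go.py 0.47 -0.20 0.36 -20.2
```

```text
t 0.1 p [ 0.2402 -0.6034  0.2047] shift [ 0.3627 -0.29   -0.1549] rot [-9.00e-02 -4.00e-02 -4.81e+01] F [-0.   0.2  0.7] gap 0.9970804525635102 q [ 1.13  0.63  0.04  1.52 -0.03  1.   -0.02]schema error: expected keys x, y, z, rx, ry, rz, claw
```

All keys are required.

```bash
python3 -m pendant '[{"x":0,"y":0,"z":-0.06,"rx":0,"ry":0,"rz":-9,"claw":0},{"x":0,"y":0,"z":-0.12,"rx":0,"ry":0,"rz":-18,"claw":0},{"x":0.03,"y":-0.03,"z":-0.15,"rx":0,"ry":0,"rz":-28,"claw":0},{"x":0.07,"y":-0.06,"z":-0.15,"rx":0,"ry":0,"rz":-38,"claw":0},{"x":0.11,"y":-0.09,"z":-0.15,"rx":0,"ry":0,"rz":-48,"claw":0}]' 10; python3 go.py 0.47 -0.20 0.36 -20.2
```

```text
time: 0.72
eef_pos: [0.3098, -0.4783, 0.3556]
tcp_rot: [[0.342, 0.94, 0.0], [0.94, -0.342, -0.0], [-0.0, 0.0, -1.0]]
force: [0.3, 0.1, 0.2]
finger_gap: 0.506
gripper_force: 0.0
t 0.725 p [ 0.3098 -0.4783  0.3556] shift [ 0.3163  0.0553 -0.0044] rot [0.02 0.01 0.2 ] F [0.3 0.1 0.2] gap 0.5059350448330151 q [ 1.08  0.39 -0.2   1.52  0.08  1.25  0.52]
```

```bash
python3 -m pendant '[{"x":0.06,"y":0.01,"z":0,"rx":0,"ry":0,"rz":0,"claw":0},{"x":0.12,"y":0.02,"z":0,"rx":0,"ry":0,"rz":0,"claw":0},{"x":0.18,"y":0.03,"z":0,"rx":0,"ry":0,"rz":0,"claw":0},{"x":0.24,"y":0.04,"z":0,"rx":0,"ry":0,"rz":0,"claw":0},{"x":0.30,"y":0.055,"z":0,"rx":0,"ry":0,"rz":0,"claw":0}]'; python3 go.py 0.337 0.3045 0.25 -20.2
```

```text
time: 1.35
eef_pos: [0.4653, -0.2157, 0.3554]
tcp_rot: [[0.347, 0.938, -0.0], [0.938, -0.347, -0.0], [-0.0, -0.0, -1.0]]
force: [0.5, -0.6, -0.6]
finger_gap: 0.004
gripper_force: 0.0
t 1.35 p [ 0.4653 -0.2157  0.3554] shift [ 0.4432 -0.301   0.1053] rot [-0.01  0.02 -0.13] F [ 0.5 -0.6 -0.6] gap 0.004162408345578492 q [ 0.61  0.3  -0.32  1.66  0.1   1.2  -0.08]
```

```bash
python3 -m pendant '[{"x":0.05,"y":-0.034,"z":0,"rx":0,"ry":0,"rz":0,"claw":0},{"x":0.1,"y":-0.068,"z":0,"rx":0,"ry":0,"rz":0,"claw":0},{"x":0.15,"y":-0.102,"z":0,"rx":0,"ry":0,"rz":0,"claw":0},{"x":0.2,"y":-0.136,"z":0,"rx":0,"ry":0,"rz":0,"claw":0},{"x":0.25,"y":-0.17,"z":0,"rx":0,"ry":0,"rz":0,"claw":0}]'; python3 go.py 0.337 0.3045 0.25 -20.2
```

```text
time: 1.98
eef_pos: [0.3913, 0.0778, 0.3555]
tcp_rot: [[0.347, 0.938, 0.0], [0.938, -0.347, -0.0], [-0.0, 0.0, -1.0]]
force: [1.1, 0.0, 0.3]
finger_gap: 0.009
gripper_force: 0.0
t 1.975 p [0.3913 0.0778 0.3555] shift [ 0.1938 -0.1297  0.1054] rot [ 0.02  0.01 -0.12] F [1.1 0.  0.3] gap 0.009491811743462267 q [ 0.2   0.11 -0.53  1.9   0.06  1.14 -0.7 ]
```

```bash
python3 -m pendant '[{"x":0.04,"y":-0.025,"z":0,"rx":0,"ry":0,"rz":0,"claw":0},{"x":0.08,"y":-0.05,"z":0,"rx":0,"ry":0,"rz":0,"claw":0},{"x":0.13,"y":-0.08,"z":0.03,"rx":0,"ry":0,"rz":0,"claw":0},{"x":0.17,"y":-0.11,"z":0.06,"rx":0,"ry":0,"rz":0,"claw":0},{"x":0.194,"y":-0.13,"z":0.1,"rx":0,"ry":0,"rz":0,"claw":0}]'; python3 go.py 0.337 0.3045 0.11 -20.2
python3 - <<'E'
from cell import arm
import cv2,json
c=arm.camera("wrist"); cv2.imwrite("pics/w1.png",c["img"]); json.dump([c["K"].tolist(),c["world_from_camera"].tolist()],open("w1.json","w"))
E
```

```text
time: 2.6
eef_pos: [0.3369, 0.306, 0.2548]
tcp_rot: [[0.345, 0.939, 0.001], [0.939, -0.345, 0.002], [0.002, 0.0, -1.0]]
force: [0.8, -0.1, 0.6]
finger_gap: 0.005
gripper_force: 0.0
t 2.6 p [0.3369 0.306  0.2548] shift [-0.0017  0.0006  0.1448] rot [ 0.01 -0.13  0.03] F [ 0.8 -0.1  0.6] gap 0.004591996363132306 q [-0.29  0.34 -0.67  1.96  0.26  0.93 -1.44]
```

View pics/w1.png

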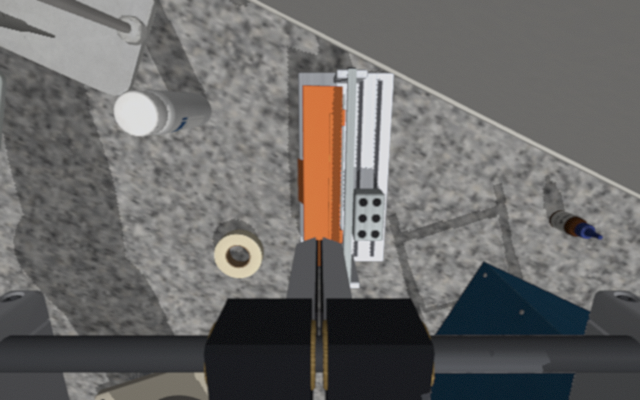

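The wrist view shows the base corners at (300,73), (393,74) and (382,261). The bar runs from (351,78) to (355,283), the block holes are centred at (369,215), and the lid is under the fingers. I'll refine with these.

```bash
python3 - <<'E'
from h import *
import json
k,t=json.load(open('w1.json'));k=np.array(k);t=np.array(t);print(t.round(3).tolist())
obs=[((300,73),(-.12,-.056,.003)),((393,74),(-.12,.056,.003)),((382,261),(.12,.056,.003)),((351,80),(-.108,0,.086)),((354.5,283),(.108,0,.086))]
f=lambda p:np.concatenate([proj(W(p,P),k,t)-o for o,P in obs])
p0=np.array([.3679,.2933,-1.9237]);print(f(p0).reshape(-1,2).round(1))
r=least_squares(f,p0);p=r.x;print(p.round(4),np.degrees(p[2]));print(r.fun.reshape(-1,2).round(1))
g=lambda q:proj(W(p,(q[0],q[1],.044)),k,t)-(369,215)
print('block',least_squares(g,[.05,.03]).x)
for pt in((0,-.033,.044),(.0275,0,.081)):print(W(p,pt))
E
```

```text
[[0.939, -0.331, -0.095, 0.364], [-0.344, -0.903, -0.255, 0.379], [-0.001, 0.272, -0.962, 0.436], [0.0, 0.0, 0.0, 1.0]]
[[-0.7 -3.8]
 [ 2.  -4.7]
 [ 2.2 -3.2]
 [ 2.7 -6. ]
 [-6.4 -3.7]]
[ 0.3668  0.2883 -1.9076] -109.29885276394266
[[-1.6  1.6]
 [ 0.8 -0.9]
 [ 4.  -0.4]
 [ 1.5 -0.4]
 [-4.3  0.3]]
block [0.04124206 0.02524162]
[0.33570039 0.29923348 0.044     ]
[0.35775741 0.26237242 0.081     ]
```

Pressing the lid: descend straight down, since the point is within a few mm.

```bash
python3 -m pendant '[{"x":-0.003,"y":0,"z":0.05,"rx":0,"ry":0,"rz":0,"claw":0},{"x":-0.006,"y":0,"z":0.10,"rx":0,"ry":0,"rz":0,"claw":0},{"x":-0.006,"y":0,"z":0.14,"rx":0,"ry":0,"rz":0,"claw":0},{"x":-0.006,"y":0,"z":0.16,"rx":0,"ry":0,"rz":0,"claw":0},{"x":-0.006,"y":0,"z":0.175,"rx":0,"ry":0,"rz":0,"claw":0}]'; python3 go.py 0.336 0.300 0.042 -20.2
```

```text
time: 3.28
eef_pos: [0.3355, 0.2967, 0.0794]
tcp_rot: [[0.347, 0.938, -0.001], [0.938, -0.347, -0.001], [-0.002, -0.0, -1.0]]
force: [-0.3, 0.5, 0.5]
finger_gap: 0.001
gripper_force: 0.0
t 3.275 p [0.3355 0.2967 0.0794] shift [ 0.0034 -0.0006  0.0374] rot [-0.03  0.1  -0.11] F [-0.3  0.5  0.5] gap 0.0008000655486335252 q [-0.47  0.6  -0.45  2.17  0.56  0.49 -1.71]
```

```bash
python3 -m pendant '[{"x":0.003,"y":0,"z":0.006,"rx":0,"ry":0,"rz":0,"claw":0},{"x":0.003,"y":0,"z":0.012,"rx":0,"ry":0,"rz":0,"claw":0},{"x":0.003,"y":0,"z":0.018,"rx":0,"ry":0,"rz":0,"claw":0},{"x":0.003,"y":0,"z":0.022,"rx":0,"ry":0,"rz":0,"claw":0},{"x":0.003,"y":0,"z":0.026,"rx":0,"ry":0,"rz":0,"claw":0}]'; python3 go.py 0.336 0.300 0.042 -20.2
```

```text
time: 3.9
eef_pos: [0.3367, 0.3004, 0.0544]
tcp_rot: [[0.347, 0.938, 0.0], [0.938, -0.347, 0.0], [0.0, 0.0, -1.0]]
force: [-0.5, 0.4, 1.2]
finger_gap: 0.004
gripper_force: 0.7
t 3.9 p [0.3367 0.3004 0.0544] shift [-0.0006 -0.0005  0.0124] rot [ 0.01 -0.02 -0.11] F [-0.5  0.4  1.2] gap 0.00419074571046351 q [-0.52  0.65 -0.4   2.18  0.61  0.42 -1.76]
```

```bash
python3 -m pendant '[{"x":0,"y":0,"z":0.003,"rx":0,"ry":0,"rz":0,"claw":0},{"x":0,"y":0,"z":0.006,"rx":0,"ry":0,"rz":0,"claw":0},{"x":0,"y":0,"z":0.008,"rx":0,"ry":0,"rz":0,"claw":0},{"x":0,"y":0,"z":0.010,"rx":0,"ry":0,"rz":0,"claw":0},{"x":0,"y":0,"z":0.011,"rx":0,"ry":0,"rz":0,"claw":0}]'; python3 go.py 0.336 0.300 0.042 -20.2
```

```text
time: 4.53
eef_pos: [0.3368, 0.3004, 0.044]
tcp_rot: [[0.347, 0.938, 0.001], [0.938, -0.347, -0.0], [0.0, 0.001, -1.0]]
force: [-3.9, -1.3, 21.1]
finger_gap: 0.007
gripper_force: 10.2
t 4.525 p [0.3368 0.3004 0.044 ] shift [-0.0006 -0.0006  0.002 ] rot [ 0.05 -0.01 -0.1 ] F [-3.9 -1.3 21.1] gap 0.007444815123312719 q [-0.54  0.66 -0.37  2.19  0.63  0.39 -1.78]
```

At z=44 mm with 21 N the lid is on its stop. Hold briefly, then rise, open and shift toward the grip point, and look.

```bash
python3 -m pendant '[{"x":0,"y":0,"z":0.001,"rx":0,"ry":0,"rz":0,"claw":0},{"x":0,"y":0,"z":0.001,"rx":0,"ry":0,"rz":0,"claw":0},{"x":0,"y":0,"z":0.0,"rx":0,"ry":0,"rz":0,"claw":0},{"x":0,"y":0,"z":-0.03,"rx":0,"ry":0,"rz":0,"claw":0},{"x":0,"y":0,"z":-0.08,"rx":0,"ry":0,"rz":0,"claw":0}]'
python3 -m pendant '[{"x":-0.02,"y":0.02,"z":-0.04,"rx":0,"ry":0,"rz":0,"claw":0.05},{"x":-0.06,"y":0.034,"z":-0.08,"rx":0,"ry":0,"rz":0,"claw":0.05},{"x":-0.11,"y":0.034,"z":-0.10,"rx":0,"ry":0,"rz":0,"claw":0.05},{"x":-0.13,"y":0.034,"z":-0.10,"rx":0,"ry":0,"rz":0,"claw":0.05},{"x":-0.13,"y":0.034,"z":-0.10,"rx":0,"ry":0,"rz":0,"claw":0.05}]'
python3 - <<'E'
from cell import arm
import cv2,json
c=arm.camera("wrist"); json.dump([c["K"].tolist(),c["world_from_camera"].tolist()],open("w2.json","w"))
cv2.imwrite("pics/w2raw.png",c["img"])
cv2.imwrite("pics/w2.png",cv2.resize(c["img"],(800,500),interpolation=2))
E
```

```text
time: 5.15
eef_pos: [0.336, 0.2993, 0.1233]
tcp_rot: [[0.347, 0.938, -0.003], [0.938, -0.347, -0.003], [-0.003, -0.002, -1.0]]
force: [1.4, 0.5, -0.4]
finger_gap: 0.002
gripper_force: 0.0
time: 5.78
eef_pos: [0.3234, 0.165, 0.2236]
tcp_rot: [[0.35, 0.937, 0.001], [0.937, -0.35, -0.001], [-0.001, 0.001, -1.0]]
force: [0.5, 0.9, 0.4]
finger_gap: 0.501
gripper_force: 0.0
```

View pics/w2.png

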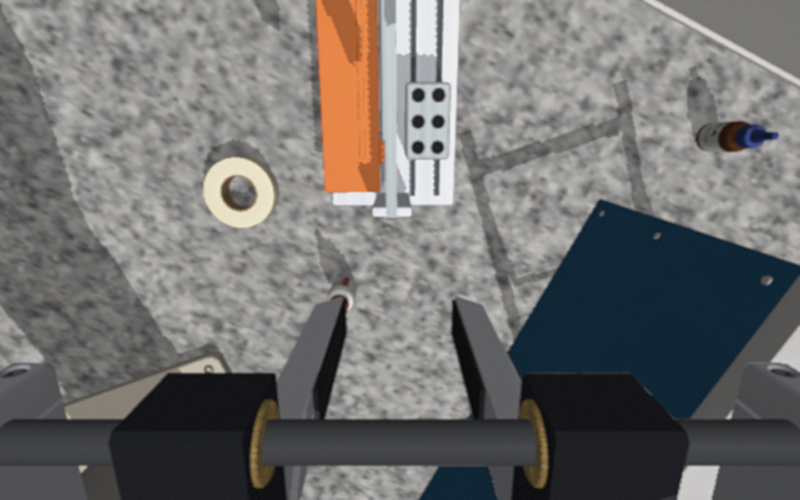

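Wrist view: the lid lies flat (shut). Near base corners are at (333,204) and (453,204), the bar end is at (392,213), the bar leaves the image at (388,0), and the hole grid is centred at (428,121).

```bash
cat >> h.py <<'E'
def fit(p0):
    import json
    L=lambda n:[np.array(a) for a in json.load(open(n))]
    k1,t1=L('w1.json');k2,t2=L('w2.json')
    obs=[(k1,t1,(300,73),(-.12,-.056,.003)),(k1,t1,(393,74),(-.12,.056,.003)),(k1,t1,(351,80),(-.1,0,.086))]
    q=lambda u,v:((u+.5)/1.25-.5,(v+.5)/1.25-.5)
    obs+=[(k2,t2,q(333,205),(.12,-.056,.002)),(k2,t2,q(453,205),(.12,.056,.002)),(k2,t2,q(391.5,210),(.108,0,.086))]
    f=lambda p:np.concatenate([(proj(W(p,P),k,t)-o)*(1,1 if abs(P[0])!=.1 else 0) for k,t,o,P in obs]+[[proj(W(p,(.02,0,.086)),k2,t2)[0]-q(389,0)[0]]])
    r=least_squares(f,p0);return r.x,r.fun,k2,t2,q
E
python3 - <<'E'
from h import *
p,res,k,t,q=fit([.3679,.2933,-1.9237]);print(p.round(4),np.degrees(p[2]),res.round(1))
for z in (.042,.046):
    print('block',z,least_squares(lambda b:proj(W(p,(b[0],b[1],z)),k,t)-q(428,121),[.05,.03]).x.round(4))
E
```

```text
[ 0.3645  0.2893 -1.9272] -110.41976866152193 [-1.8  0.5  0.5 -0.   0.7  0.  -0.1  0.6 -0.5  0.5 -0.4 -1.2  1.1]
block 0.042 [0.045  0.0292]
block 0.046 [0.0451 0.0289]
```

```bash
python3 go.py 0.3556 0.2654 0.12 -20.4
```

```text
t 5.825 p [0.3239 0.1665 0.2236] shift [ 0.1037 -0.0048  0.1037] rot [ 0.05 -0.03  0.01] F [0.4 0.9 0.3] gap 0.5214992663174621 q [ 0.04  0.25 -0.72  2.2   0.24  0.76 -1.19]
```

```bash
python3 -m pendant '[{"x":0.04,"y":-0.003,"z":0.02,"rx":0,"ry":0,"rz":0,"claw":0.05},{"x":0.08,"y":-0.005,"z":0.06,"rx":0,"ry":0,"rz":0,"claw":0.05},{"x":0.104,"y":-0.005,"z":0.09,"rx":0,"ry":0,"rz":0,"claw":0.05},{"x":0.104,"y":-0.005,"z":0.104,"rx":0,"ry":0,"rz":0,"claw":0.05},{"x":0.104,"y":-0.005,"z":0.104,"rx":0,"ry":0,"rz":0,"claw":0.05}]'; python3 go.py 0.3556 0.2654 0.061 -20.4
```

```text
time: 6.45
eef_pos: [0.3536, 0.2654, 0.1185]
tcp_rot: [[0.346, 0.938, -0.003], [0.938, -0.346, -0.002], [-0.003, -0.002, -1.0]]
force: [0.3, -0.3, 0.4]
finger_gap: 0.532
gripper_force: 0.0
t 6.45 p [0.3536 0.2654 0.1185] shift [0.0008 0.002  0.0575] rot [-0.1   0.16  0.17] F [ 0.3 -0.3  0.4] gap 0.5319866871023031 q [-0.31  0.54 -0.56  2.15  0.51  0.59 -1.6 ]
```

```bash
python3 -m pendant '[{"x":0,"y":0.002,"z":0.025,"rx":0,"ry":0,"rz":0,"claw":0.05},{"x":0,"y":0.002,"z":0.045,"rx":0,"ry":0,"rz":0,"claw":0.05},{"x":0,"y":0.002,"z":0.0575,"rx":0,"ry":0,"rz":0,"claw":0.05},{"x":0,"y":0.002,"z":0.0575,"rx":0,"ry":0,"rz":0,"claw":0.05},{"x":0,"y":0.002,"z":0.0575,"rx":0,"ry":0,"rz":0,"claw":0.05}]' 50; python3 go.py 0.3556 0.2654 0.061 -20.4
```

```text
time: 7.08
eef_pos: [0.3571, 0.2654, 0.0627]
tcp_rot: [[0.347, 0.938, 0.001], [0.938, -0.347, 0.001], [0.001, 0.001, -1.0]]
force: [0.5, 0.5, 0.3]
finger_gap: 0.533
gripper_force: 0.0
t 7.075 p [0.3571 0.2654 0.0627] shift [-0.0006 -0.0014  0.0017] rot [ 0.05 -0.06  0.08] F [0.5 0.5 0.3] gap 0.5326596976952135 q [-0.39  0.63 -0.45  2.19  0.63  0.44 -1.7 ]
```

```bash
python3 - <<'E'
from cell import arm
import cv2
c=arm.camera("wrist"); cv2.imwrite("pics/w3.png",c["img"][130:400,150:510].repeat(2,0).repeat(2,1))
E
```

```text
(no output)
```

View pics/w3.png

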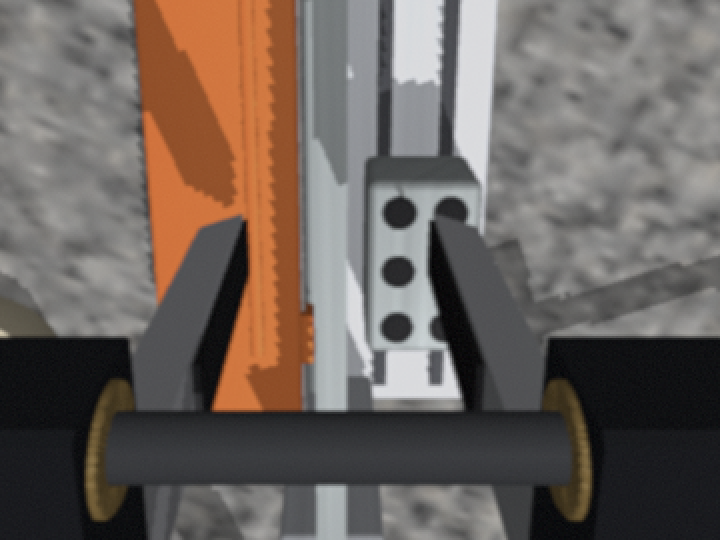

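The bar (column ~330) lies between the fingers (245 to 430). Close.

```bash
python3 -m pendant '[{"x":0,"y":-0.001,"z":0.001,"rx":0,"ry":0,"rz":0,"claw":0.03},{"x":0,"y":-0.001,"z":0.001,"rx":0,"ry":0,"rz":0,"claw":0.015},{"x":0,"y":-0.001,"z":0.001,"rx":0,"ry":0,"rz":0,"claw":0},{"x":0,"y":-0.001,"z":0.001,"rx":0,"ry":0,"rz":0,"claw":0},{"x":0,"y":-0.001,"z":0.001,"rx":0,"ry":0,"rz":0,"claw":0}]' 55; python3 -m pendant '[{"x":0,"y":0,"z":0,"rx":0,"ry":0,"rz":0,"claw":0},{"x":0,"y":0,"z":0,"rx":0,"ry":0,"rz":0,"claw":0},{"x":0,"y":0,"z":-0.003,"rx":0,"ry":0,"rz":0,"claw":0},{"x":0,"y":0,"z":-0.006,"rx":0,"ry":0,"rz":0,"claw":0},{"x":0,"y":0,"z":-0.01,"rx":0,"ry":0,"rz":0,"claw":0}]' 55; python3 go.py 0.3556 0.2654 0.061 -20.4
```

```text
time: 7.75
eef_pos: [0.3552, 0.2658, 0.0608]
tcp_rot: [[0.347, 0.938, -0.001], [0.938, -0.347, 0.0], [0.0, -0.001, -1.0]]
force: [0.2, 0.1, -0.5]
finger_gap: 0.077
gripper_force: 55.0
time: 8.38
eef_pos: [0.3557, 0.265, 0.071]
tcp_rot: [[0.347, 0.938, -0.0], [0.938, -0.347, -0.001], [-0.001, -0.0, -1.0]]
force: [-0.4, -0.1, -9.9]
finger_gap: 0.079
gripper_force: 55.0
t 8.375 p [0.3557 0.265  0.071 ] shift [ 0.0003 -0.0002  0.01  ] rot [-0.01  0.05  0.07] F [-0.4 -0.1 -9.9] gap 0.07893028450519132 q [-0.38  0.62 -0.47  2.19  0.62  0.47 -1.69]
```

Full weight (~9.9 N) is hanging. Raise more and check the level.

```bash
python3 -m pendant '[{"x":0,"y":0,"z":-0.008,"rx":0,"ry":0,"rz":0,"claw":0},{"x":0,"y":0,"z":-0.02,"rx":0,"ry":0,"rz":0,"claw":0},{"x":0,"y":0,"z":-0.035,"rx":0,"ry":0,"rz":0,"claw":0},{"x":0,"y":0,"z":-0.05,"rx":0,"ry":0,"rz":0,"claw":0},{"x":0,"y":0,"z":-0.06,"rx":0,"ry":0,"rz":0,"claw":0}]'; python3 -m pendant '[{"x":0,"y":0,"z":0,"rx":0,"ry":0,"rz":0,"claw":0},{"x":0,"y":0,"z":0,"rx":0,"ry":0,"rz":0,"claw":0},{"x":0,"y":0,"z":0,"rx":0,"ry":0,"rz":0,"claw":0},{"x":0,"y":0,"z":0,"rx":0,"ry":0,"rz":0,"claw":0},{"x":0,"y":0,"z":0,"rx":0,"ry":0,"rz":0,"claw":0}]'
python3 - <<'E'
from cell import arm
import cv2
c=arm.camera("side"); cv2.imwrite("pics/s4.png",cv2.resize(c["img"][150:330,120:320],None,fx=3.2,fy=3.2,interpolation=2))
s=arm.get_state();print(s['wrist_torque'],s['force'],s['eef_pos'])
E
```

```text
time: 9.0
eef_pos: [0.3559, 0.2656, 0.1322]
tcp_rot: [[0.347, 0.938, 0.001], [0.938, -0.347, 0.001], [0.001, 0.001, -1.0]]
force: [-0.9, 0.3, -8.7]
finger_gap: 0.075
gripper_force: 55.0
time: 9.62
eef_pos: [0.3556, 0.2655, 0.1308]
tcp_rot: [[0.347, 0.938, -0.0], [0.938, -0.347, -0.0], [-0.0, -0.0, -1.0]]
force: [-0.4, 0.0, -9.9]
finger_gap: 0.078
gripper_force: 55.0
[-0.0239957   0.02964711  0.01501187] [ -0.71239226   0.37112023 -10.12210739] [0.35562045 0.2655567  0.13083277]
```

View pics/s4.png

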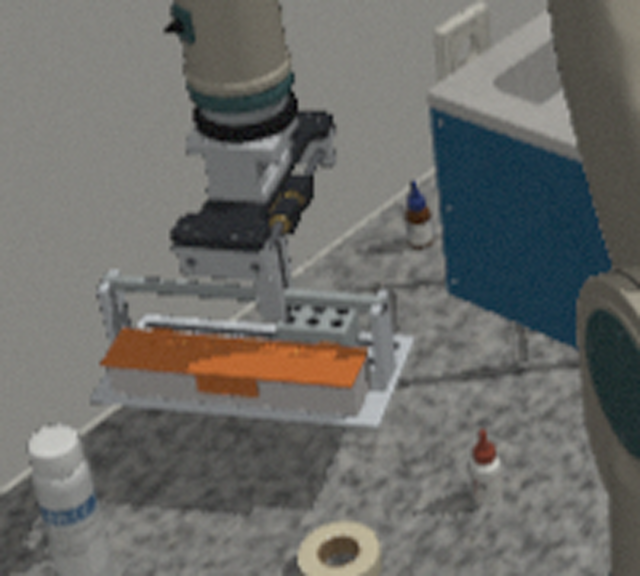

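It hangs level with the lid shut. Raise straight up to clear the rim.

```bash
python3 - <<'E'
from h import *
p=[.3645,.2893,-1.9272]
for P in((-.12,-.056,0),(.12,-.056,0)): print(((proj(W(p,P,.07),K['d'],T['d'])+.5-[120,150])*3.2).round())
E
python3 -m pendant '[{"x":0,"y":0,"z":-0.03,"rx":0,"ry":0,"rz":0,"claw":0},{"x":0,"y":0,"z":-0.075,"rx":0,"ry":0,"rz":0,"claw":0},{"x":0,"y":0,"z":-0.12,"rx":0,"ry":0,"rz":0,"claw":0},{"x":0,"y":0,"z":-0.165,"rx":0,"ry":0,"rz":0,"claw":0},{"x":0,"y":0,"z":-0.20,"rx":0,"ry":0,"rz":0,"claw":0}]'; python3 -m pendant '[{"x":0,"y":0,"z":-0.02,"rx":0,"ry":0,"rz":0,"claw":0},{"x":0,"y":0,"z":-0.03,"rx":0,"ry":0,"rz":0,"claw":0},{"x":-0.01,"y":0,"z":-0.03,"rx":0,"ry":0,"rz":0,"claw":0},{"x":-0.03,"y":0.0,"z":-0.03,"rx":0,"ry":0,"rz":0,"claw":0},{"x":-0.05,"y":0.01,"z":-0.03,"rx":0,"ry":0,"rz":0,"claw":0}]';  python3 go.py 0.4785 -0.1811 0.36 -3.7
```

```text
[ 93. 405.]
[384. 432.]
time: 10.3
eef_pos: [0.3554, 0.2655, 0.3326]
tcp_rot: [[0.346, 0.938, 0.001], [0.938, -0.346, 0.0], [0.001, 0.001, -1.0]]
force: [1.4, -0.1, -10.2]
finger_gap: 0.072
gripper_force: 55.0
time: 10.92
eef_pos: [0.3457, 0.2137, 0.3595]
tcp_rot: [[0.345, 0.939, -0.003], [0.939, -0.345, -0.002], [-0.003, -0.002, -1.0]]
force: [0.7, -0.8, -8.2]
finger_gap: 0.08
gripper_force: 55.0
t 10.925 p [0.3457 0.2137 0.3595] shift [-0.3247  0.2609 -0.    ] rot [ -0.16   0.16 -16.5 ] F [ 0.7 -0.8 -8.2] gap 0.08021330505204723 q [ 0.04  0.15 -0.77  1.87  0.11  1.17 -1.11]
```

```bash
python3 -m pendant '[{"x":-0.02,"y":0.016,"z":0,"rx":0,"ry":0,"rz":-1,"claw":0},{"x":-0.045,"y":0.036,"z":0,"rx":0,"ry":0,"rz":-2,"claw":0},{"x":-0.07,"y":0.056,"z":0,"rx":0,"ry":0,"rz":-3.5,"claw":0},{"x":-0.095,"y":0.076,"z":0,"rx":0,"ry":0,"rz":-5,"claw":0},{"x":-0.12,"y":0.096,"z":0,"rx":0,"ry":0,"rz":-6.5,"claw":0}]'; python3 go.py 0.4785 -0.1811 0.36 -3.7
```

```text
time: 11.55
eef_pos: [0.3948, 0.0675, 0.3597]
tcp_rot: [[0.238, 0.971, -0.003], [0.971, -0.238, -0.001], [-0.002, -0.003, -1.0]]
force: [0.3, -0.2, -9.3]
finger_gap: 0.074
gripper_force: 55.0
t 11.55 p [0.3948 0.0675 0.3597] shift [-0.2216  0.1404 -0.0003] rot [ -0.16   0.08 -10.05] F [ 0.3 -0.2 -9.3] gap 0.0739253789627544 q [ 0.33  0.12 -0.65  1.89  0.08  1.16 -0.58]
```

```bash
python3 -m pendant '[{"x":-0.025,"y":0.016,"z":0,"rx":0,"ry":0,"rz":-1,"claw":0},{"x":-0.05,"y":0.032,"z":0,"rx":0,"ry":0,"rz":-2,"claw":0},{"x":-0.075,"y":0.048,"z":0,"rx":0,"ry":0,"rz":-3.5,"claw":0},{"x":-0.1,"y":0.064,"z":0,"rx":0,"ry":0,"rz":-5,"claw":0},{"x":-0.12,"y":0.077,"z":0,"rx":0,"ry":0,"rz":-6,"claw":0}]'; python3 go.py 0.4785 -0.1811 0.36 -3.7
```

```text
time: 12.18
eef_pos: [0.4408, -0.0673, 0.3594]
tcp_rot: [[0.136, 0.991, -0.004], [0.991, -0.136, -0.0], [-0.001, -0.004, -1.0]]
force: [0.1, -0.2, -9.3]
finger_gap: 0.077
gripper_force: 55.0
t 12.175 p [ 0.4408 -0.0673  0.3594] shift [-0.1076  0.0528 -0.0007] rot [-0.21  0.03 -4.12] F [ 0.1 -0.2 -9.3] gap 0.07670560757503014 q [ 0.54  0.2  -0.55  1.8   0.11  1.18 -0.18]
```

```bash
python3 -m pendant '[{"x":-0.022,"y":0.011,"z":0,"rx":0,"ry":0,"rz":-1,"claw":0},{"x":-0.044,"y":0.022,"z":0,"rx":0,"ry":0,"rz":-2,"claw":0},{"x":-0.066,"y":0.033,"z":0,"rx":0,"ry":0,"rz":-3,"claw":0},{"x":-0.085,"y":0.043,"z":0,"rx":0,"ry":0,"rz":-4,"claw":0},{"x":-0.1,"y":0.05,"z":0,"rx":0,"ry":0,"rz":-4,"claw":0}]'; python3 go.py 0.4785 -0.1811 0.344 -3.7
python3 - <<'E'
from cell import arm
import cv2,json
for n in("scene","side"):
    cv2.imwrite(f"pics/{n}5raw.png",arm.camera(n)["img"])
a=cv2.imread("pics/scene5raw.png")
cv2.imwrite("pics/scene5.png",cv2.resize(a[130:280,225:385],None,fx=3.75,fy=3.75,interpolation=2))
E
```

```text
time: 12.8
eef_pos: [0.477, -0.1726, 0.3594]
tcp_rot: [[0.067, 0.998, -0.003], [0.998, -0.067, 0.001], [0.001, -0.004, -1.0]]
force: [-0.3, 0.8, -9.1]
finger_gap: 0.081
gripper_force: 55.0
t 12.8 p [ 0.477  -0.1726  0.3594] shift [-0.0084  0.0021  0.0154] rot [-0.2  -0.03 -0.15] F [-0.3  0.8 -9.1] gap 0.08097694515137559 q [ 0.66  0.3  -0.5   1.66  0.15  1.22  0.06]
```

View pics/scene5.png

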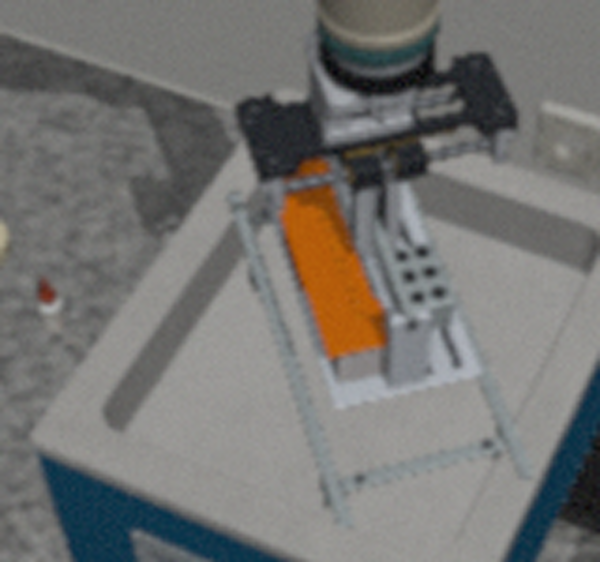

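The carrier hangs parallel to the rails, with its near base corners at (338,404) and (480,372). I'll check that against the prediction.

```bash
python3 - <<'E'
from h import *
yaw=np.arctan2(-.998,-.067); tcp=np.array([.477,-.1726]); 
p=[*(tcp-.0255*np.array([np.cos(yaw),np.sin(yaw)])),yaw]; print(p)
px=lambda P:((proj(P,K['s'],T['s'])+.5-[225,130])*3.75).round()
for P in((.12,-.056,0),(.12,.056,0)): print(px(W(p,P,.2985)))
C=[.4801,-.1557,-1.6354]
for P in((.128,-.064,.006),(.128,.064,.006),(-.128,-.064,.006),(-.128,.064,.006)):print('pocket',px(W(C,P,.238)))
o=[(338,404),(480,372)]
g=lambda q:np.concatenate([proj(W([q[0],q[1],yaw],P,q[2]),K['s'],T['s'])-((np.array(u)+.5)/3.75-.5+[225,130]) for u,P in zip(o,((.12,-.056,0),(.12,.056,0)))])
r=least_squares(g,[.48,-.15,.3]);print(r.x,r.fun)
E
```

```text
[np.float64(0.47870807901040446), np.float64(-0.1471572708599448), np.float64(-1.6378300089250697)]
[338. 416.]
[486. 380.]
pocket [338. 477.]
pocket [502. 435.]
pocket [254. 223.]
pocket [401. 190.]
[ 0.49109695 -0.11237645  0.25643291] [ 0.08267602  0.33822835 -0.08402957 -0.34376576]
```

```bash
python3 -m pendant '[{"x":-0.003,"y":0.001,"z":0.004,"rx":0,"ry":0,"rz":0,"claw":0},{"x":-0.007,"y":0.002,"z":0.009,"rx":0,"ry":0,"rz":0,"claw":0},{"x":-0.01,"y":0.003,"z":0.013,"rx":0,"ry":0,"rz":0,"claw":0},{"x":-0.01,"y":0.003,"z":0.0155,"rx":0,"ry":0,"rz":0,"claw":0},{"x":-0.01,"y":0.003,"z":0.0155,"rx":0,"ry":0,"rz":0,"claw":0}]'; python3 -m pendant '[{"x":0,"y":0,"z":0,"rx":0,"ry":0,"rz":0,"claw":0},{"x":0,"y":0,"z":0,"rx":0,"ry":0,"rz":0,"claw":0},{"x":0,"y":0,"z":0,"rx":0,"ry":0,"rz":0,"claw":0},{"x":0,"y":0,"z":0,"rx":0,"ry":0,"rz":0,"claw":0},{"x":0,"y":0,"z":0,"rx":0,"ry":0,"rz":0,"claw":0}]' >/dev/null; python3 go.py 0.4785 -0.1811 0.344 -3.7
python3 - <<'E'
from cell import arm
import cv2,numpy as np
a=arm.camera("scene")["img"]; b=arm.camera("side")["img"]
A=cv2.resize(a[150:275,275:375],(440,550),interpolation=2)   # 4.4x
B=cv2.resize(b[110:235,270:350],(352,550),interpolation=2)
cv2.imwrite("pics/f.png",np.hstack([A,B]))
E
```

```text
time: 13.52
eef_pos: [0.4804, -0.1813, 0.3453]
tcp_rot: [[0.066, 0.998, -0.001], [0.998, -0.066, 0.0], [0.0, -0.001, -1.0]]
force: [0.0, 0.0, -8.5]
finger_gap: 0.081
gripper_force: 55.0
t 14.15 p [ 0.4806 -0.1816  0.3455] shift [ 0.0004 -0.0022  0.0015] rot [ 0.   0.  -0.1] F [ 0.6  0.  -9.4] gap 0.08041482518809122 q [ 0.67  0.32 -0.5   1.67  0.16  1.19  0.06]
```

View pics/f.png

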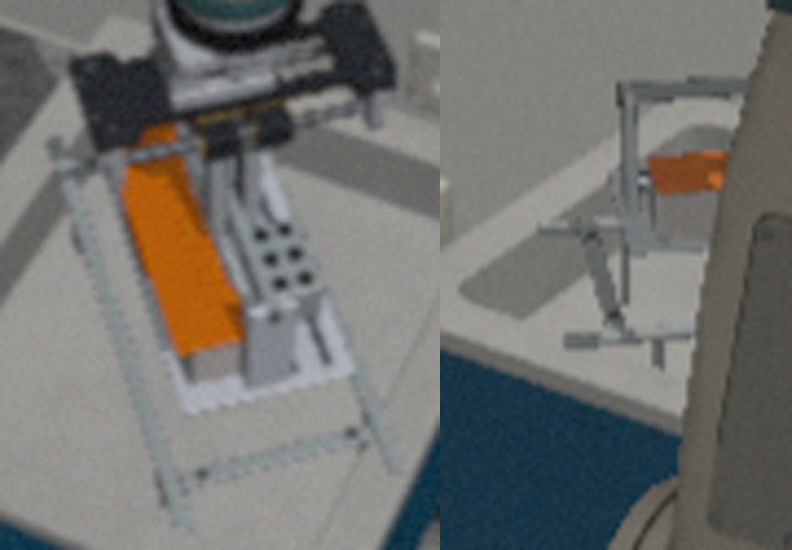

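Left: near base corners at (188,412) and (352,372), between the rails. Right: the far post top/bar is at (625,84), going to (745,80). Fit position, height and tilt.

```bash
python3 - <<'E'
from h import *
S=lambda u,v:np.array([(u+.5)/4.4-.5+275,(v+.5)/4.4-.5+150])
D=lambda u,v:np.array([(u-440+.5)/4.4-.5+270,(v+.5)/4.4-.5+110])
yaw=-1.6365
def Wt(q,P): # tilt q3 about carrier y through TCP-ish pivot (.0255,.,.081); positive = +x end up
    d=np.array(P)-(.0255,0,.081);c,s=np.cos(q[3]),np.sin(q[3]);l=np.array([c*d[0]-s*d[2]+.0255,d[1],s*d[0]+c*d[2]+.081])
    return W([q[0],q[1],yaw],l,q[2])
obs=[('s',S(188,412),(.12,-.056,0)),('s',S(352,372),(.12,.056,0)),('s',S(282,257),(.045,.029,.044)),('d',D(625,84),(-.108,0,.086)),('s',S(178,355),(.103,-.056,.043)),('s',S(241,342),(.103,-.012,.044))]
f=lambda q:np.concatenate([proj(Wt(q,P),K[c],T[c])-o for c,o,P in obs])
t=np.array([.4806,-.1816]);q0=np.r_[t-.0255*np.array([np.cos(yaw),np.sin(yaw)]),.2845,0]
print(q0,f(q0).reshape(-1,2).round(1))
r=least_squares(f,q0);print(r.x.round(4),r.fun.reshape(-1,2).round(1))
for th in(-.04,-.02,0,.02,.04,.06):
    q=q0.copy();q[3]=th;a,b=[proj(Wt(q,(x,0,.086)),K['d'],T['d']) for x in(-.1,-.04)];print(th,'side bar slope',((b-a)[1]/(b-a)[0]).round(3), np.abs(f(q)).mean().round(2))
E
```

```text
[ 0.48227424 -0.15615502  0.2845      0.        ] [[-0.2  2.3]
 [ 1.8  1.6]
 [ 0.4 -0.6]
 [ 3.6  0.6]
 [ 0.1  1.2]
 [ 1.7  0.1]]
[ 0.4863 -0.1457  0.2716 -0.1014] [[-0.9  0.6]
 [ 0.1  0.2]
 [-0.2 -1.6]
 [-0.1  0.1]
 [-0.1  0.9]
 [ 1.2 -0.2]]
-0.04 side bar slope -0.034 1.22
-0.02 side bar slope -0.053 1.15
0 side bar slope -0.071 1.2
0.02 side bar slope -0.09 1.29
0.04 side bar slope -0.109 1.41
0.06 side bar slope -0.127 1.54
```

Position is fine; I'll measure the bar's slope sub-pixel to settle the tilt.

```bash
python3 - <<'E'
from cell import arm
import cv2,numpy as np
im=np.mean([arm.camera("side")["img"].astype(float) for _ in range(4)],0)
g=im.mean(2)
def edge(c0,c1,r0,r1,sgn,G):
    xs,ys=[],[]
    for c in range(c0,c1):
        d=np.clip(sgn*np.diff(G[r0:r1,c]),0,None); k=d.argmax(); w=d[max(k-1,0):k+2]; ys.append((w*np.arange(max(k-1,0),max(k-1,0)+len(w))).sum()/w.sum()+r0+.5); xs.append(c)
    p=np.polyfit(xs,ys,1); e=np.array(ys)-np.polyval(p,xs); ok=abs(e)<.6; p=np.polyfit(np.array(xs)[ok],np.array(ys)[ok],1); return p[0].round(3),np.std(e).round(2),np.round(ys,1)
print(edge(316,337,124,131,-1,g)); print(edge(316,337,129,137,1,g))
o=im[...,2]-im[...,0]
print('lid low',edge(320,333,149,158,-1,o))
s=arm.get_state();print(s['time'],s['wrist_torque'])
E
```

```text
(np.float64(-0.064), np.float64(0.37), array([128. , 127.9, 128. , 128.3, 128.2, 128.2, 128.2, 128.2, 128.2,
       128.2, 126.9, 126.9, 127. , 126.9, 126.9, 127.1, 127.3, 127.2,
       127.3, 127.3, 127.3]))
(np.float64(-0.057), np.float64(0.37), array([132.9, 132.8, 133.3, 133.2, 133. , 133. , 133. , 132. , 131.9,
       131.9, 131.9, 131.9, 131.9, 131.9, 131.9, 131.9, 131.9, 132. ,
       132.2, 132.4, 132.3]))
lid low (np.float64(-0.095), np.float64(0.08), array([153.6, 153.6, 153.6, 153.4, 153.3, 153.3, 153.3, 153. , 152.9,
       152.8, 152.8, 152.6, 152.5]))
14.45 [-0.10158144 -0.03895593 -0.03102642]
```

The slopes (-0.06 to -0.095) match the level prediction (-0.071), so the carrier is level, centred and about 46 mm above the cradle's origin. Handing in.

```bash
python3 -c "
from cell import arm
print(arm.sign_off())"
```

```text
the job is handed in; nothing more can be done
None
```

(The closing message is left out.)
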